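# Close up the spectrometer's sample compartment

### The job

The spectrometer's sample carriage has been left pulled out and its compartment door stands open. With the door still open, push the carriage fully home by its front plate; then swing the door shut and press it by the pad near its free edge until its sprung latch is felt to snap in behind the catch. Be gentle: do not ram the carriage or slam the door, never press the door with more than about 13 N, leave the other things on the bench alone, and take the hand away when the door is latched.

Things in the scene. Friction and masses are not known exactly. Their poses are not given: they have to be found in the camera images.
- spectrometer: Off-white bench instrument with dark skirt, fixed, 340 deep (its x), 320 wide (its y), 200 high, flat top. Origin: centre of its underside. Its front face is its plane x = -170 mm and looks along its -x, in the world roughly to -y (its yaw is 1.57, within 0.15). The carriage slides out of this face; the door closes over it.
- carriage (a joint): Sample carriage, slides straight out along the instrument's -x: 0 m = fully home against a hard stop, 0.095 = fully out; starts 0.055 to 0.09 out. It slides with about 2.5 N of friction and stays where it is left.
- carriage_front (a point): Point on the outer face of the carriage's upright front plate (grey, 80 wide, 80 tall, 8 thick, 105 to 185 mm above the bench), at mid width, 20 mm below its top edge; it moves with the carriage. The face looks along the instrument's -x and ends 4 mm proud of the front face when home. Push here towards the instrument's +x.
- door (a joint): Compartment door: upright panel 205 wide, 135 tall (60 to 195 mm above the bench), 18 thick, hinged at the side of the front face nearer the robot (instrument's +y). About 0 rad = shut (parallel to the front face, mid plane 29 mm in front of it); grows as it opens; starts 1.15 to 1.45. Hinge friction 0.12 N m: it stays where it is left until latch or buffer touch.
- door_hinge (a point): Point on the door's vertical hinge axis, level with the door's top edge (195 mm above the bench), in the panel's mid plane. From here the panel runs 205 mm along the instrument's -y when shut, and along its -x when opened by 1.57 rad.
- push_pad (a point): Round metal pad, 30 across, on the door's outer face: 165 mm from the hinge axis, 40 from the free edge, 35 below the door's top, 10 in front of the panel's mid plane. It turns with the door. Push at right angles to the door here.
- bolt_nose (a point): Tip of the latch bolt, 213 mm from the hinge axis. The steel catch stands on the front face beyond the free edge; it is set by hand, its depth unknown by 10 mm either way, so the door latches anywhere from -0.05 to +0.05 rad: feel for it. The bevel touches 18 mm (0.09 rad) before; the push at the pad grows to about 7 to 11 N, may ease on the flat nose, grows again, and drops at the snap.
- buffer (a joint): Sprung rubber plunger, 12 across, standing 8 mm out of the door's inner face near the free edge: 0 m = free, 0.0038 = pressed in fully. It meets the catch's rear arm only in the last 2.5 mm before latching (1 N at 0, plus 1.6 N/mm), stays pressed in about 2 mm (4 N) while the door is latched, and bottoms hard 1 to 2 mm beyond latching.
- bolt (a joint): Sprung bevelled steel bolt, 24 tall, standing 8 mm out of the door's free edge at 120 mm above the bench: 0 m = fully out, 0.010 = pressed in. Spring 1.6 N at 0, plus 0.2 N/mm. Pressed in about 7 mm as it rides over the catch, it springs back to 0 once behind it (also 0 while the door is open). Not latched, the door is pushed back out.
- tip_box: Blue open plastic tray, 85 x 125 x 60 high, loose on the bench; origin centre of its underside. Leave alone.
- beaker: Clear glass beaker, 70 across, 85 high, loose on the bench; origin centre of its underside. Leave alone.
- reagent: Amber bottle, 60 across, 130 high, loose on the bench; origin centre of its underside. Leave alone.
- tin: Low aluminium tin, 44 across, 24 high, loose on the bench in front of the instrument, below the door and carriage (both pass over it); origin centre of its underside. Leave alone.
- jar: Small glass jar with a white cap, 52 across, 60 high, loose on the flat top of the instrument, on its side nearer the robot; origin centre of its underside. Leave alone.
- driver: Screwdriver, 170 long, lying loose on the bench; origin at the centre of its underside. Leave alone.

How it is judged:
On the way, in this order (a step that is already met when the one before it is completed fails the run):
1. the carriage is fully home (within 5 mm) while the door is still open (more than 0.5 rad) (value of joint carriage below 0.005 m and value of joint door above 0.5 rad), for 0.2 s.
2. the door is latched: bolt sprung out (within 2 mm) behind the catch, door under 0.07 rad and its buffer pressed in by over 1 mm (value of joint door below 0.07 rad and value of joint buffer above 0.001 m and value of joint bolt below 0.002 m and value of joint carriage below 0.005 m), for 0.2 s.
At the end, for the whole second after the job is handed in: The carriage is home within 5 mm, the door is shut (under 0.07 rad, its buffer pressed in by more than 1 mm) with its bolt sprung out again behind the catch (within 2 mm of fully out), and the door is at rest (all of step 2 and velocity of joint door between -0.05 and 0.05 rad/s); the robot touches nothing.
It fails at once if the arm presses on the door or its latch with more than 13.5 N (contact force between any of the fingers, the arm and door above 13.5 N).
It fails at once if the carriage is rammed: pushed with more than 25 N (contact force between any of the fingers, the arm and carriage above 25 N).
It fails at once if the door is slammed: it closes faster than 0.8 rad/s within the last 0.15 rad (value of joint door below 0.15 rad and velocity of joint door below -0.8 rad/s).
It fails at once if another thing on the bench or on the instrument is moved more than 25 mm (distance of any of tip_box, beaker, reagent, tin, jar, driver from where it was at the start of the episode above 0.025 m).
It also fails if it takes over 67 s, if anything falls off the work surface, if the arm or the gripper's body presses on something with over 40 N, if the wrist force passes 120 N, or if a joint passes its speed limit or range.

### The arm

A 7-joint arm with a two-finger parallel gripper is mounted at the origin on the work surface. World frame = base frame: x ahead of the robot, y to its left, z up, the work surface at z = 0. Lengths are in m, angles in rad, forces in N, time in s.
With the tool pointing down it reaches from about 0.425 to 0.825 m from the base axis. Payload 3.6 kg.
Tool frame: the origin (TCP) lies between the finger pads; the fingertips stand ahead of it and the grasp point (between the pads) is the TCP (arm.finger_overhang is the z of the fingertips in the tool frame, in m); z points along the fingers, y is the line along which they close (so a half turn about z gives the same grasp; the last joint's range is limited). The gripper opens to 85 mm and grips with 20 to 120 N. Pads are 22 mm wide; open, the fingers measure 114 mm over their backs; the gripper's body (76 mm by 85 mm) begins 54 mm behind the grasp point. The pads swing forward as they close: fully open they stand 13 mm farther back than shut.
Start: joints at [1.22, 0.615, -0.013, 1.423, 0.008, 1.103, -0.04], TCP at [0.207, -0.616, 0.215] pointing down, gripper open.
Joint ranges: [-3.12, 3.12], [-0.3, 2.06], [-1.34, 1.32], [0.26, 2.42], [-1.36, 4.5], [0.01, 1.98], [-2.84, 2.84]. Speed limits (rad/s): [2.79, 2.79, 3.14, 3.14, 3.14, 3.14, 3.14].

### API

Orientations are given as a rotation vector (axis times angle).
In Python, from plant import arm, grab_frame, camera_model gives the robot as it stands. The module is installed in compiled form; this text tells all that it offers.
- The arm moves only by the tool play_rows, never from a script. Its argument "steps" is one flat list of numbers, 6 for each row, row after row: the shift along the tool's x, y, z in m, then the turn, a rotation vector about the tool's x, y, z in rad. In form: [x, y, z, ax, ay, az, x, y, z, ax, ay, az, ...]. A call has exactly 10 rows; each row is the pose to reach, as a shift and turn from the pose commanded when the call began, along the tool's axes at that moment; what a row does not reach only later rows make up. A row lasts 1/12 s, in which the tool goes at most 41.7 mm and 7.16 degrees, less where a joint would pass 70% of its speed; a pose out of reach is approached as far as the arm can. A call with a gripper value outside its range is refused whole. "grip" is the opening, from 0 (shut) to 1 (fully open), set as the call begins (left out, the last holds). The fingers move at their own pace and stop on an object; "force" is the grip in N (left out, the last holds). Time passes only in rows, so rows that repeat a pose let the fingers close, or fill a call up. It gives the time, the measured TCP pose, the force, the opening and the grip force at its end, in the units of the state.
- arm.sense(): the state, without advancing time (a new reading comes with each control period).
- grab_frame(name): name is "scene" or "top" or "wrist"; returns the picture (480x640x3 uint8, red, green, blue); there is no depth.
- camera_model(name): a dict with "K" (3x3 intrinsics, pixels), "rvec" (rotation vector, rad) and "tvec" (3), from world to camera coordinates, as OpenCV has them. Camera axes: x right, y down, z forward; pixel columns grow to the right and rows downward; lengths in m; the calibration is good to about 2 mm. A picture is of the moment at which its call begins: read the wrist's pose just before it. camera_model takes no time and is no camera call; for the wrist camera it gives the pose at the moment of the call.
- arm.close_job(): hands the job in; it is judged then, once.
The state is a dict: "clock": time; "joint_positions": joint angles; "qd": joint speeds; "tau": joint torques, N m; "eef_pos": TCP position; "eef_rot": TCP orientation; "wrist_force": force on the tool from outside, world axes, zero at the start; "ft_torque": the same for the moment, N m; "finger_gap": finger opening in m; "grip_force": force on a finger pad.
Only numpy, scipy, OpenCV 4.12 (cv2) and the standard library are available. Lean on these libraries where they do the work, as an engineer would, in place of code of your own. Each camera call takes 0.05 s, during which the arm holds its last target. There are 200 camera calls.

## Working session

There is one attempt and no reset: what is moved stays moved. The work goes in short steps, Python scripts to look and compute and a tool call to move; the robot and the scene stay as the last step left them, time stands still between calls to the robot, and variables do not carry over. Pictures are saved under pics/ and viewed, at most 10 in all, crops included, and the job is handed in when it is done.

Besides the shell and the picture viewer there is one more tool, called after "Request:" as name(argument=value, ...) on one line, values as JSON. play_rows: Moves the arm, as the interface text tells. Its arguments: {"type":"object","properties":{"steps":{"type":"array","items":{"type":"number"}},"grip":{"type":"number"},"force":{"type":"number"}},"required":["steps"]}

```bash
mkdir -p pics; python3 - <<'E'
from plant import arm, grab_frame, camera_model
import cv2
s=arm.sense(); print({k:(v if not hasattr(v,'__len__') else [round(float(a),3) for a in v]) for k,v in s.items()}, arm.finger_overhang)
for n in("scene","top"):
    im=grab_frame(n); cv2.imwrite(f"pics/{n}0.png",im[:,:,::-1]); c=camera_model(n); print(n,c)
E
```

```text
{'clock': 0.0, 'joint_positions': [1.22, 0.616, -0.013, 1.425, 0.008, 1.103, -0.04], 'qd': [0.001, 0.0, 0.002, 0.001, -0.001, 0.002, 0.0], 'tau': [0.001, -46.922, 0.26, -17.104, 0.01, 0.01, 0.0], 'eef_pos': [0.207, -0.615, 0.214], 'eef_rot': [-3.098, -0.508, 0.001], 'wrist_force': [-0.095, -0.08, -0.978], 'ft_torque': [0.013, 0.023, 0.024], 'grip_force': 0.0, 'finger_gap': 0.08496447317022619} 0.019
scene {'K': array([[480.85609067,   0.        , 318.98432076],
       [  0.        , 480.85609067, 233.95659165],
       [  0.        ,   0.        ,   1.        ]]), 'rvec': array([ 2.17411396,  0.69877862, -0.32494941]), 'tvec': array([-0.41650463, -0.13634026,  1.32109147])}
top {'K': array([[606.42948242,   0.        , 326.14956605],
       [  0.        , 606.42948242, 227.40943257],
       [  0.        ,   0.        ,   1.        ]]), 'rvec': array([ 2.1414577 , -2.18795902,  0.08437494]), 'tvec': array([-0.00886481,  0.55645178,  1.47416151])}
```

View pics/scene0.png

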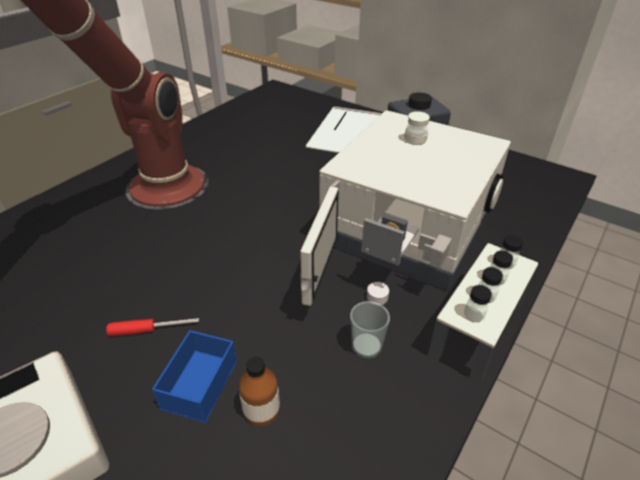

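View pics/top0.png

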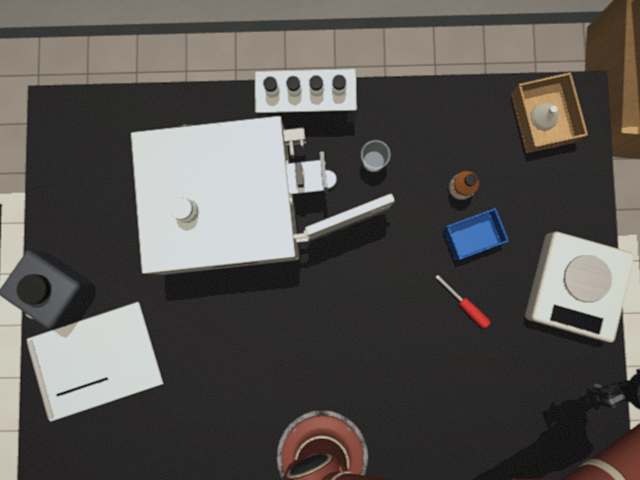

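The scene view shows the open door (about 320,245), carriage plate (384,240) and tin (378,293). In the top view the front edge runs (281,117)–(297,262), the door top runs (302,238)–(392,198), the plate top is near (324,170) and the beaker is at (375,156).

```bash
cat > h.py <<'E'
import numpy as np, cv2
from plant import arm, grab_frame, camera_model
def ray(c,px):
    R=cv2.Rodrigues(c["rvec"])[0]
    u=cv2.undistortPoints(np.array([[px]],float),c["K"],None)[0,0]
    return -R.T@c["tvec"], R.T@np.array([u[0],u[1],1])
def onz(c,px,z):
    o,d=ray(c,px); return o+d*(z-o[2])/d[2]
def two(c1,p1,c2,p2):
    (o1,d1),(o2,d2)=ray(c1,p1),ray(c2,p2)
    t=np.linalg.lstsq(np.c_[d1,-d2],o2-o1,rcond=None)[0]
    a,b=o1+t[0]*d1,o2+t[1]*d2
    return (a+b)/2,np.linalg.norm(a-b)
def proj(c,P): return cv2.projectPoints(np.atleast_2d(P).astype(float),c["rvec"],c["tvec"],c["K"],None)[0][:,0]
E
python3 - <<'E'
from h import *
a=cv2.imread("pics/top0.png")[110:260,270:410]; b=cv2.imread("pics/scene0.png")[180:310,290:460]
cv2.imwrite("pics/ct.png",cv2.resize(a,None,fx=4,fy=4,interpolation=cv2.INTER_CUBIC))
cv2.imwrite("pics/cs.png",cv2.resize(b,None,fx=4,fy=4,interpolation=cv2.INTER_CUBIC))
t=camera_model("top")
for p in[(132,132),(281,117),(297,262),(142,272)]: print(onz(t,p,.2).round(4))
E
```

```text
[0.7632 0.4054 0.2   ]
[0.7889 0.0719 0.2   ]
[0.4654 0.0414 0.2   ]
[0.4508 0.3804 0.2   ]
```

View pics/ct.png

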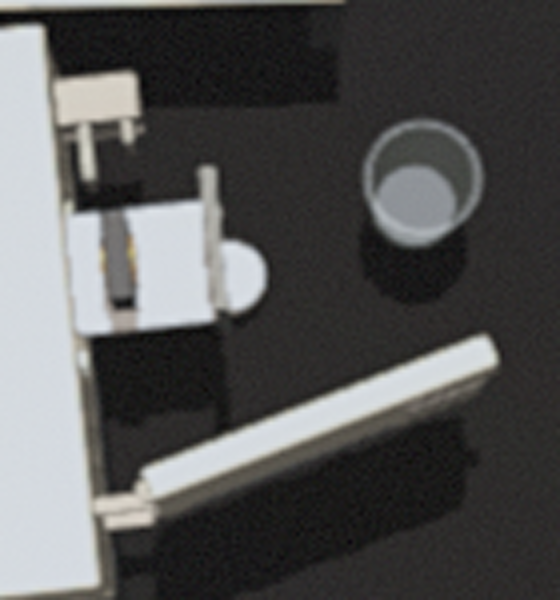

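View pics/cs.png

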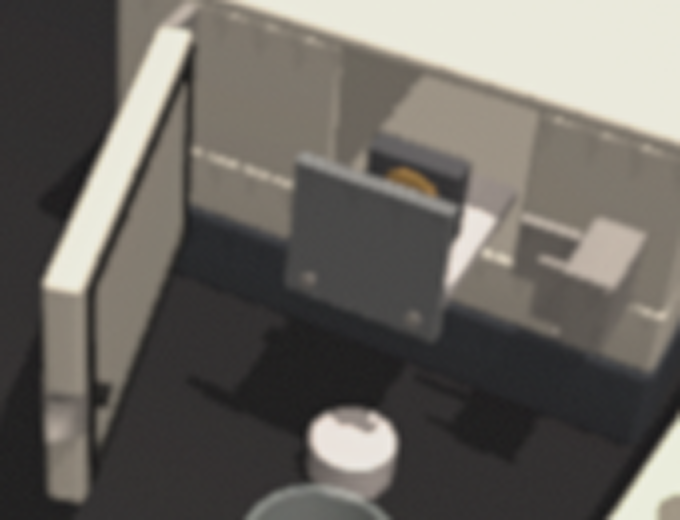

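The crops show plate top corners (crop-top (216,168),(226,312); crop-scene (455,210),(298,155)). The door's free end corners are (488,336)/(497,362) in the top crop and (85,290)/(45,285) in the scene crop.

```bash
python3 - <<'E'
from h import *
t,s=camera_model("top"),camera_model("scene")
T=lambda x,y:(270+(x+.5)/4-.5,110+(y+.5)/4-.5); S=lambda x,y:(290+(x+.5)/4-.5,180+(y+.5)/4-.5)
pts={"plate_far":(T(216,168),S(455,210)),"plate_near":(T(226,312),S(298,155)),"free_in":(T(488,336),S(85,290)),"free_out":(T(497,362),S(45,285)),
"hinge_in":(T(140,470),S(190,35)),"hinge_out":(T(157,498),S(163,30)),"top_far_front":((281,117),(509,148)),}
for k,(a,b) in pts.items():
    P,e=two(t,a,s,b); z=.185 if 'plate' in k else .195 if k!="top_far_front" else .2
    print(k,P.round(4),round(e,4),"top@z",onz(t,a,z).round(4),"scene@z",onz(s,b,z).round(4))
# front edge line of instrument by white mask of top
im=cv2.imread("pics/top0.png"); m=(im.min(2)>170).astype(np.uint8); m[:, :120]=0
L=[]
for r in range(125,260,3):
    x=np.where(m[r,200:]==0)[0][0]+200
    L.append(onz(t,(x-.5,r),.2)[:2])
L=np.array(L); vx,vy,x0,y0=cv2.fitLine(L.astype(np.float32),cv2.DIST_HUBER,0,.001,.001).ravel(); print("front line",vx,vy,x0,y0,"angle",np.arctan2(vy,vx))
n=cv2.connectedComponents(m)
cs,_=cv2.findContours(m,cv2.RETR_EXTERNAL,cv2.CHAIN_APPROX_SIMPLE); c=max(cs,key=cv2.contourArea); print(cv2.contourArea(c)); q=cv2.approxPolyDP(c,6,True)[:,0]; print(q.tolist(),[onz(t,p,.2)[:2].round(3).tolist() for p in q.astype(float)])
print("beaker top",onz(t,(375,152),.085),"tin",onz(t,(330,179),.024))
E
```

```text
plate_far [ 0.7125 -0.0205  0.1858] 0.0027 top@z [ 0.7115 -0.0212  0.185 ] scene@z [ 0.7131 -0.0186  0.185 ]
plate_near [ 0.6315 -0.0242  0.1829] 0.0031 top@z [ 0.6299 -0.0251  0.185 ] scene@z [ 0.6339 -0.0255  0.185 ]
free_in [ 0.6131 -0.1685  0.1927] 0.003 top@z [ 0.6116 -0.1692  0.195 ] scene@z [ 0.6157 -0.1695  0.195 ]
free_out [ 0.5976 -0.174   0.1916] 0.0002 top@z [ 0.597  -0.1737  0.195 ] scene@z [ 0.6    -0.1769  0.195 ]
hinge_in [0.5413 0.0233 0.1893] 0.0024 top@z [0.5417 0.0238 0.195 ] scene@z [0.545  0.0154 0.195 ]
hinge_out [0.5273 0.0155 0.1908] 0.0021 top@z [0.5261 0.0147 0.195 ] scene@z [0.5316 0.0111 0.195 ]
top_far_front [0.7914 0.0749 0.335 ] 0.0835 top@z [0.7889 0.0719 0.2   ] scene@z [0.7726 0.3681 0.2   ]
front line 0.996186 0.08725473 0.589541 0.05623086 angle 0.087365836
21916.5
[[393, 198], [293, 236], [287, 193], [297, 189], [294, 164], [284, 164], [279, 117], [132, 133], [143, 272], [292, 256], [293, 236]] [[0.601, -0.171], [0.522, 0.049], [0.618, 0.061], [0.626, 0.039], [0.682, 0.045], [0.682, 0.067], [0.789, 0.076], [0.761, 0.405], [0.451, 0.378], [0.479, 0.052], [0.522, 0.049]]
beaker top [ 0.72980403 -0.14281525  0.085     ] tin [ 0.67750357 -0.032896    0.024     ]
```

```bash
cat >> h.py <<'E'
from scipy.spatial.transform import Rotation as Ro
FX=np.array([.5895,.0562]); X=np.array([-.0872,.9962]); Y=np.array([-.9962,-.0872]); H=np.array([.534,.0213])
def pose(xy,z,yaw):  # tool down, tool x at yaw
    c,s=np.cos(yaw),np.sin(yaw); return np.r_[xy,z],Ro.from_matrix(np.array([[c,s,0],[s,-c,0],[0,0,-1]]))
def door(th,back,r=.165):  # TCP point behind pad: 'back' beyond pad face; yaw of push
    d=-np.cos(th)*Y-np.sin(th)*X; n=np.array([d[1],-d[0]])
    return H+r*d+(.010+back)*n, np.arctan2(-n[1],-n[0])
def rel(p0,r0,p1,r1): return np.r_[r0.inv().apply(p1-p0),(r0.inv()*r1).as_rotvec()]
def cur():
    s=arm.sense(); return np.array(s["eef_pos"]),Ro.from_rotvec(s["eef_rot"])
E
python3 - <<'E'
from h import *
np.set_printoptions(suppress=True,precision=4)
p,r=cur(); w=camera_model("wrist"); R=cv2.Rodrigues(w["rvec"])[0]; print("cam in tool",r.inv().apply(-R.T@w["tvec"]-p))
print(rel(p,r,*pose([.676,-.072],.27,1.658)))
for th in(1.306,.9,.5,.1,0): a,y=door(th,.011); print(th,a,y)
E
```

```text
cam in tool [ 0.0682  0.0006 -0.1586]
[ 0.6177 -0.3654 -0.0548 -0.002  -0.0015 -1.3331]
1.306 [ 0.5712 -0.1408] 0.352106415744267
0.9 [ 0.6322 -0.113 ] 0.758106415744267
0.5 [ 0.6767 -0.0641] 1.158106415744267
0.1 [ 0.6987 -0.0018] 1.558106415744267
0 [0.7002 0.0148] 1.658106415744267
```

Request:
play_rows(steps=[0.01, -0.006, -0.012, 0, 0, -0.03, 0.035, -0.02, -0.027, 0, 0, -0.09, 0.065, -0.039, -0.042, 0, 0, -0.16, 0.1, -0.059, -0.055, 0, 0, -0.23, 0.135, -0.08, -0.055, 0, 0, -0.3, 0.17, -0.1, -0.055, 0, 0, -0.37, 0.205, -0.121, -0.055, 0, 0, -0.44, 0.24, -0.142, -0.055, 0, 0, -0.52, 0.275, -0.163, -0.055, 0, 0, -0.59, 0.309, -0.183, -0.055, 0, 0, -0.667], grip=0)

```text
clock: 0.93
eef_pos: [0.4433, -0.341, 0.2715]
eef_rot: [2.758, 1.503, 0.001]
wrist_force: [0.2, 0.3, -0.3]
finger_gap: 0.0002
grip_force: 0.0
```

```bash
python3 - <<'E'
from h import *
np.set_printoptions(suppress=True,precision=4)
p,r=cur(); print(p,arm.sense()["clock"],rel(p,r,*pose([.676,-.072],.27,1.658)))
E
```

```text
[ 0.4433 -0.341   0.2715] 0.9333 [ 0.3522  0.0498  0.0017  0.0009  0.     -0.66  ]
```

Request:
play_rows(steps=[0.035, 0.005, 0, 0, 0, -0.066, 0.07, 0.01, 0, 0, 0, -0.132, 0.106, 0.015, 0, 0, 0, -0.2, 0.141, 0.02, 0, 0, 0, -0.264, 0.176, 0.025, 0, 0, 0, -0.33, 0.211, 0.03, 0, 0, 0, -0.396, 0.25, 0.035, 0, 0, 0, -0.462, 0.29, 0.041, 0, 0, 0, -0.53, 0.325, 0.046, 0, 0, 0, -0.6, 0.352, 0.05, 0.002, 0, 0, -0.66])

```text
clock: 1.77
eef_pos: [0.6778, -0.0716, 0.2696]
eef_rot: [-2.12, -2.318, -0.005]
wrist_force: [0.2, 0.3, 0.6]
finger_gap: -0.0001
grip_force: 0.0
```

```bash
python3 - <<'E'
from h import *
np.set_printoptions(suppress=True,precision=4)
p,r=cur(); print(p,arm.sense()["clock"],rel(p,r,*pose([.676,-.072],.174,1.658)))
cv2.imwrite("pics/s1.png",cv2.resize(grab_frame("scene")[130:330,220:480,::-1],None,fx=3,fy=3)) 
E
```

```text
[ 0.6778 -0.0716  0.2696] 1.7667 [-0.0005 -0.002   0.0956  0.0019 -0.0023  0.0023]
```

View pics/s1.png

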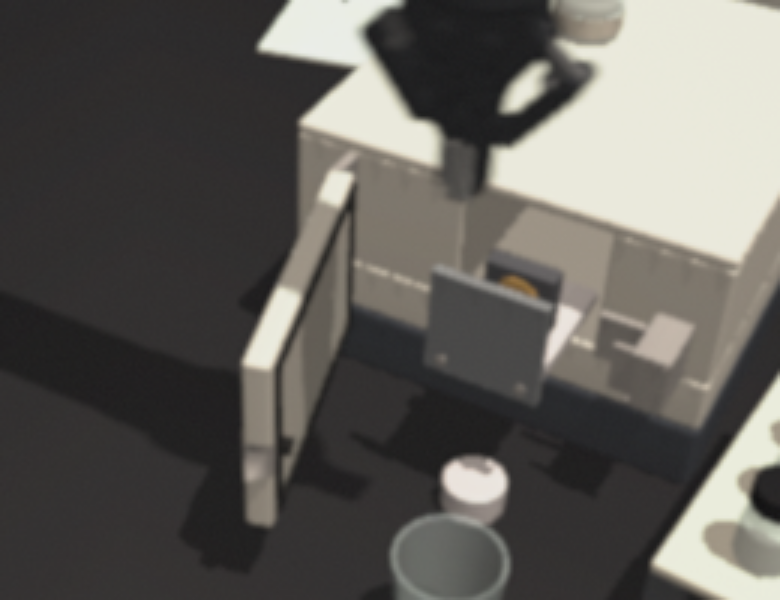

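The closed fingertips (465,185) hang above and in front of the carriage plate (490,330), clear of the door. I'll descend and then push.

Request:
play_rows(steps=[0, -0.002, 0.01, 0, 0, 0, 0, -0.002, 0.022, 0, 0, 0, 0, -0.002, 0.035, 0, 0, 0, 0, -0.002, 0.048, 0, 0, 0, 0, -0.002, 0.061, 0, 0, 0, 0, -0.002, 0.074, 0, 0, 0, 0, -0.002, 0.086, 0, 0, 0, 0, -0.002, 0.095, 0, 0, 0, 0.005, -0.002, 0.095, 0, 0, 0, 0.01, -0.002, 0.095, 0, 0, 0])

```text
clock: 2.65
eef_pos: [0.6733, -0.0667, 0.1732]
eef_rot: [-2.13, -2.309, 0.001]
wrist_force: [-0.9, 0.3, 0.5]
finger_gap: 0.0001
grip_force: 0.0
```

Request:
play_rows(steps=[0.003, 0, 0, 0, 0, 0, 0.006, 0, 0, 0, 0, 0, 0.009, 0, 0, 0, 0, 0, 0.012, 0, 0, 0, 0, 0, 0.015, 0, 0, 0, 0, 0, 0.018, 0, 0, 0, 0, 0, 0.021, 0, 0, 0, 0, 0, 0.024, 0, 0, 0, 0, 0, 0.027, 0, 0, 0, 0, 0, 0.03, 0, 0, 0, 0, 0])

```text
clock: 3.48
eef_pos: [0.6711, -0.0367, 0.1734]
eef_rot: [-2.13, -2.31, -0.0]
wrist_force: [-0.5, -0.1, 0.1]
finger_gap: 0.0004
grip_force: 0.0
```

Request:
play_rows(steps=[0.003, 0, 0, 0, 0, 0, 0.006, 0, 0, 0, 0, 0, 0.009, 0, 0, 0, 0, 0, 0.012, 0, 0, 0, 0, 0, 0.015, 0, 0, 0, 0, 0, 0.018, 0, 0, 0, 0, 0, 0.021, 0, 0, 0, 0, 0, 0.024, 0, 0, 0, 0, 0, 0.027, 0, 0, 0, 0, 0, 0.03, 0, 0, 0, 0, 0])

```text
clock: 4.32
eef_pos: [0.6686, -0.0067, 0.1734]
eef_rot: [-2.13, -2.31, -0.0]
wrist_force: [1.0, 1.0, -0.0]
finger_gap: -0.0001
grip_force: 0.0
```

```bash
python3 - <<'E'
from h import *
np.set_printoptions(suppress=True,precision=4)
p,r=cur(); print(p,arm.sense()["clock"],rel(p,r,*pose([.676,-.072],.174,1.658)),"front dist",(FX-p[:2])@X)
E
```

```text
[ 0.6686 -0.0067  0.1734] 4.3167 [-0.0656  0.0021 -0.0006  0.     -0.0001 -0.0062] front dist 0.06959482732183447
```

Request:
play_rows(steps=[0.003, 0, 0, 0, 0, 0, 0.006, 0, 0, 0, 0, 0, 0.009, 0, 0, 0, 0, 0, 0.012, 0, 0, 0, 0, 0, 0.015, 0, 0, 0, 0, 0, 0.018, 0, 0, 0, 0, 0, 0.021, 0, 0, 0, 0, 0, 0.024, 0, 0, 0, 0, 0, 0.027, 0, 0, 0, 0, 0, 0.03, 0, 0, 0, 0, 0])

```text
clock: 5.15
eef_pos: [0.6662, 0.0232, 0.1735]
eef_rot: [-2.13, -2.31, -0.0]
wrist_force: [0.3, -0.4, -0.2]
finger_gap: -0.0001
grip_force: 0.0
```

```bash
python3 - <<'E'
from h import *
cv2.imwrite("pics/s2.png",cv2.resize(grab_frame("scene")[130:330,220:480,::-1],None,fx=3,fy=3)) 
E
```

```text
(no output)
```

View pics/s2.png

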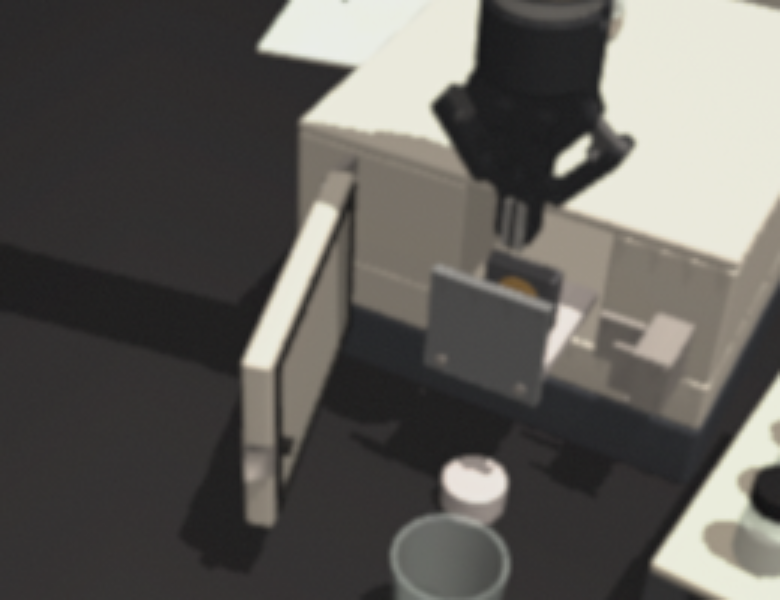

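The fingers (515,240) are behind and above the plate (490,330), and the carriage hasn't moved. So either a height or the assumed tip position is off; I'll check by projection.

```bash
python3 - <<'E'
from h import *
np.set_printoptions(suppress=True,precision=4)
s,t=camera_model("scene"),camera_model("top"); p,r=cur()
for z in(.154,.173,.192,.21,.23): print(z,(proj(s,[p[0],p[1],z])[0]-[220,130])*3, proj(t,[p[0],p[1],z])[0])
q=arm.sense(); print(q["wrist_force"])
cv2.imwrite("pics/t2.png",cv2.resize(grab_frame("top")[110:260,250:390,::-1],None,fx=4,fy=4,interpolation=cv2.INTER_CUBIC))
E
```

```text
0.154 [511.4149 282.4627] [304.4272 174.624 ]
0.173 [514.2932 259.35  ] [303.9758 173.0963]
0.192 [517.2476 235.6258] [303.5118 171.5257]
0.21 [520.1196 212.5639] [303.06   169.9964]
0.23 [523.3974 186.2432] [302.5434 168.2482]
[-1.025   0.7006 -0.2436]
```

View pics/t2.png

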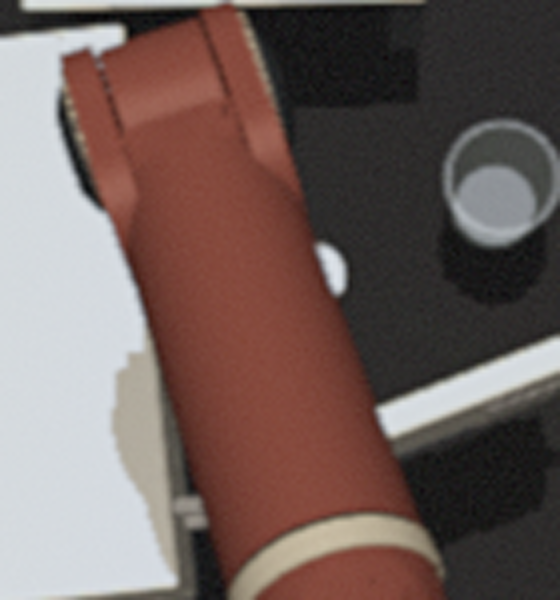

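```bash
python3 - <<'E'
from h import *
np.set_printoptions(suppress=True,precision=4)
s=camera_model("scene"); p,r=cur(); print(p,r.as_matrix()[:,2],arm.finger_overhang,arm.sense()["joint_positions"])
for z in(.2,.22,.25,.27): print(z,(proj(s,[.6778,-.0716,z])[0]-[220,130])*3)
for y in(-.0716,.0232):
  for z in (.185,.2,.25): print('plate-check',y,z,(proj(s,[.67,y,z])[0]-[220,130])*3)
# tip footprint: difference of both frames, columns of finger
a=cv2.imread("pics/s1.png");b=cv2.imread("pics/s2.png")
d=cv2.absdiff(a,b).max(2)
for x in (465,): print("s1",[(yy,int(d[yy,x])) for yy in range(150,300,8)], )
for x in (505,515,525): print("s2",x,[(yy,int(d[yy,x]),b[yy,x].tolist()) for yy in range(215,290,6)])
E
```

```text
[0.6661 0.0239 0.1735] [-0.      0.0007 -1.    ] 0.019 [ 0.1464  0.7064 -0.3955  1.4154  0.2872  1.0767 -0.2181]
0.2 [456.8136 310.8494]
0.22 [459.3538 284.1711]
0.25 [463.3134 242.5853]
0.27 [466.0583 213.7576]
plate-check -0.0716 0.185 [443.6621 325.3782]
plate-check -0.0716 0.2 [445.3827 305.9158]
plate-check -0.0716 0.25 [451.4088 237.7499]
plate-check 0.0232 0.185 [520.7614 247.3988]
plate-check 0.0232 0.2 [523.1812 228.3887]
plate-check 0.0232 0.25 [531.6288 162.0251]
s1 [(150, 46), (158, 40), (166, 12), (174, 50), (182, 38), (190, 35), (198, 23), (206, 5), (214, 5), (222, 6), (230, 7), (238, 9), (246, 3), (254, 1), (262, 1), (270, 1), (278, 1), (286, 1), (294, 1)]
s2 505 [(215, 24, [79, 81, 83]), (221, 20, [82, 84, 87]), (227, 24, [83, 86, 89]), (233, 42, [83, 86, 89]), (239, 61, [82, 85, 88]), (245, 56, [89, 96, 100]), (251, 21, [93, 100, 105]), (257, 37, [63, 63, 64]), (263, 35, [61, 61, 62]), (269, 13, [52, 52, 53]), (275, 12, [48, 55, 61]), (281, 10, [53, 82, 105]), (287, 1, [106, 121, 134])]
s2 515 [(215, 47, [63, 65, 67]), (221, 58, [68, 70, 73]), (227, 74, [73, 76, 78]), (233, 74, [77, 80, 83]), (239, 70, [80, 83, 86]), (245, 65, [84, 89, 92]), (251, 27, [107, 116, 122]), (257, 17, [90, 94, 98]), (263, 38, [63, 62, 63]), (269, 28, [58, 58, 58]), (275, 21, [51, 59, 68]), (281, 28, [53, 87, 112]), (287, 6, [67, 96, 118])]
s2 525 [(215, 85, [65, 68, 69]), (221, 91, [62, 65, 66]), (227, 94, [59, 61, 62]), (233, 96, [57, 59, 60]), (239, 102, [51, 52, 54]), (245, 59, [86, 92, 97]), (251, 11, [125, 137, 145]), (257, 4, [115, 125, 132]), (263, 30, [71, 72, 74]), (269, 37, [61, 60, 62]), (275, 16, [54, 54, 56]), (281, 19, [51, 68, 82]), (287, 20, [53, 89, 115])]
```

```bash
python3 - <<'E'
from h import *
np.set_printoptions(suppress=True,precision=3)
p,r=cur(); w=camera_model("wrist"); im=grab_frame("wrist"); cv2.imwrite("pics/w2.png",im[:,:,::-1])
for z in(-.05,-.03,-.01,0,.019,.032): print(z,proj(w,p+r.apply([[0,-.0145,z],[0,.0145,z],[.011,0,z],[-.011,0,z]])).round(0).tolist())
print("plate top outer, at current est:",proj(w,[[.7125,-.0205,.185],[.6315,-.0242,.185]]), "door free",proj(w,[[.605,-.171,.195]]))
E
```

```text
-0.05 [[271.0, 352.0], [365.0, 352.0], [318.0, 320.0], [318.0, 383.0]]
-0.03 [[278.0, 321.0], [359.0, 321.0], [318.0, 293.0], [318.0, 349.0]]
-0.01 [[283.0, 298.0], [354.0, 298.0], [318.0, 273.0], [318.0, 322.0]]
0 [[285.0, 288.0], [352.0, 288.0], [319.0, 264.0], [319.0, 312.0]]
0.019 [[288.0, 272.0], [349.0, 273.0], [319.0, 251.0], [319.0, 294.0]]
0.032 [[290.0, 263.0], [347.0, 263.0], [319.0, 243.0], [319.0, 284.0]]
plate top outer, at current est: [[416.286 401.286]
 [229.707 395.33 ]] door free [[166.531 651.899]]
```

View pics/w2.png

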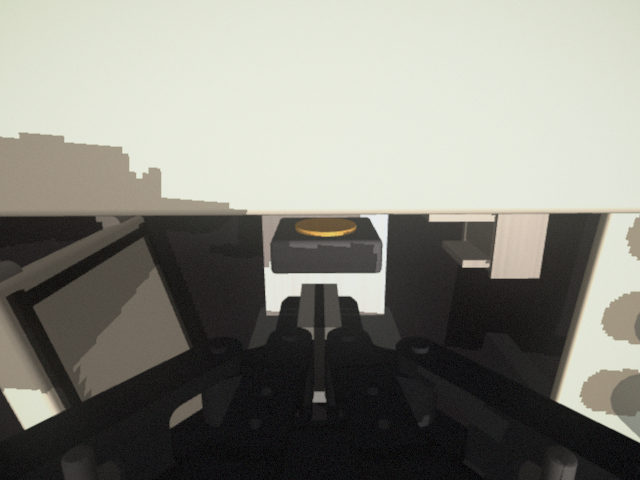

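The wrist view shows the fingertips (320,290) behind the plate, the sample holder (327,245), the instrument's front top edge at row 214 and the catch at (465,215).

```bash
python3 - <<'E'
from h import *
np.set_printoptions(suppress=True,precision=4)
w=camera_model("wrist"); p,r=cur(); print(p,"cam",(-cv2.Rodrigues(w["rvec"])[0].T@w["tvec"]))
print("front edge top px",proj(w,[[.666,.0629,.2],[.6,.057,.2]]))
for z in(-.03,-.02,-.01,0): print(z,proj(w,p+r.apply([[.011,-.0145,z],[.011,.0145,z]])).round(0).tolist())
E
```

```text
[0.6662 0.0233 0.1735] cam [0.661  0.0906 0.3321]
front edge top px [[327.2845 211.2988]
 [132.4774 212.6591]]
-0.03 [[277.0, 293.0], [360.0, 293.0]]
-0.02 [[280.0, 282.0], [357.0, 282.0]]
-0.01 [[282.0, 273.0], [355.0, 273.0]]
0 [[284.0, 264.0], [353.0, 264.0]]
```

The fingertips really sit about 29 mm higher than the tool frame says: both the scene and wrist views put them about 10 mm above the reported TCP. So I'll lift, back off, come down about 29 mm lower than before, and re-check by force.

Request:
play_rows(steps=[0, 0, -0.012, 0, 0, 0, 0, 0, -0.025, 0, 0, 0, 0, 0, -0.04, 0, 0, 0, -0.005, 0, -0.045, 0, 0, 0, -0.02, 0, -0.045, 0, 0, 0, -0.036, 0, -0.045, 0, 0, 0, -0.053, 0, -0.045, 0, 0, 0, -0.07, 0, -0.045, 0, 0, 0, -0.086, 0, -0.045, 0, 0, 0, -0.096, 0, -0.045, 0, 0, 0])

```text
clock: 6.13
eef_pos: [0.6734, -0.0784, 0.2172]
eef_rot: [2.135, 2.304, -0.006]
wrist_force: [-0.6, -0.7, -0.1]
finger_gap: -0.0003
grip_force: 0.0
```

Request:
play_rows(steps=[0, 0.002, 0.005, 0, 0, 0, 0, 0.002, 0.015, 0, 0, 0, 0, 0.002, 0.026, 0, 0, 0, 0, 0.002, 0.037, 0, 0, 0, 0, 0.002, 0.048, 0, 0, 0, 0, 0.002, 0.058, 0, 0, 0, 0, 0.002, 0.067, 0, 0, 0, 0, 0.002, 0.072, 0, 0, 0, 0, 0.002, 0.073, 0, 0, 0, 0, 0.002, 0.073, 0, 0, 0])

```text
clock: 6.97
eef_pos: [0.676, -0.0726, 0.1451]
eef_rot: [-2.129, -2.309, 0.0]
wrist_force: [0.6, -0.1, 0.2]
finger_gap: 0.0003
grip_force: 0.0
```

```bash
python3 - <<'E'
from h import *
a=grab_frame("scene")[130:330,220:480,::-1]; b=grab_frame("wrist")[200:400,190:450,::-1]
cv2.imwrite("pics/m3.png",cv2.resize(np.vstack([a,b]),None,fx=1.5,fy=1.5)); print(cur()[0],arm.sense()["clock"])
E
```

```text
[ 0.67654424 -0.07258989  0.14611665] 7.0667
```

View pics/m3.png

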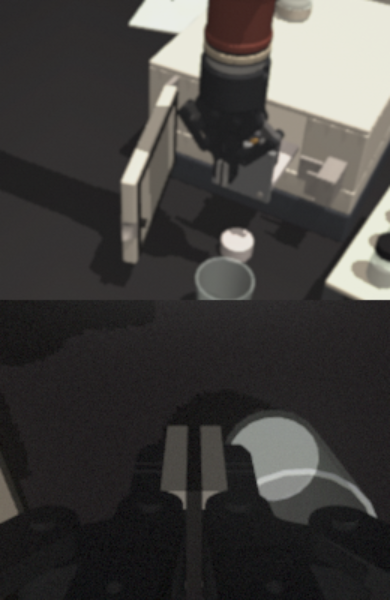

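Now the fingertips are in front of the plate. I'll go 8 mm lower and push.

Request:
play_rows(steps=[0, 0, 0.004, 0, 0, 0, 0.002, 0, 0.008, 0, 0, 0, 0.006, 0, 0.008, 0, 0, 0, 0.011, 0, 0.008, 0, 0, 0, 0.016, 0, 0.008, 0, 0, 0, 0.021, 0.001, 0.008, 0, 0, 0, 0.026, 0.001, 0.008, 0, 0, 0, 0.031, 0.001, 0.008, 0, 0, 0, 0.036, 0.001, 0.008, 0, 0, 0, 0.041, 0.001, 0.008, 0, 0, 0])

```text
clock: 7.9
eef_pos: [0.6738, -0.0324, 0.1376]
eef_rot: [2.129, 2.308, -0.002]
wrist_force: [-0.3, -3.4, 0.9]
finger_gap: -0.0001
grip_force: 1.5
```

Request:
play_rows(steps=[0.002, 0, 0, 0, 0, 0, 0.004, 0, 0, 0, 0, 0, 0.006, 0, 0, 0, 0, 0, 0.008, 0, 0, 0, 0, 0, 0.01, 0, 0, 0, 0, 0, 0.012, 0, 0, 0, 0, 0, 0.014, 0, 0, 0, 0, 0, 0.016, 0, 0, 0, 0, 0, 0.018, 0, 0, 0, 0, 0, 0.02, 0, 0, 0, 0, 0])

```text
clock: 8.73
eef_pos: [0.6719, -0.0116, 0.1375]
eef_rot: [-2.129, -2.309, 0.0]
wrist_force: [-0.3, -2.4, 2.0]
finger_gap: 0.0001
grip_force: 1.3
```

Request:
play_rows(steps=[0.003, 0, 0, 0, 0, 0, 0.007, 0, 0, 0, 0, 0, 0.011, 0, 0, 0, 0, 0, 0.015, 0, 0, 0, 0, 0, 0.019, 0, 0, 0, 0, 0, 0.023, 0, 0, 0, 0, 0, 0.027, 0, 0, 0, 0, 0, 0.031, 0, 0, 0, 0, 0, 0.034, 0, 0, 0, 0, 0, 0.036, 0, 0, 0, 0, 0])

```text
clock: 9.57
eef_pos: [0.6689, 0.025, 0.1373]
eef_rot: [-2.128, -2.31, -0.0]
wrist_force: [-1.5, -3.1, 0.8]
finger_gap: -0.0001
grip_force: 1.3
```

Request:
play_rows(steps=[0.001, 0, 0, 0, 0, 0, 0.002, 0, 0, 0, 0, 0, 0.003, 0, 0, 0, 0, 0, 0.004, 0, 0, 0, 0, 0, 0.005, 0, 0, 0, 0, 0, 0.006, 0, 0, 0, 0, 0, 0.007, 0, 0, 0, 0, 0, 0.008, 0, 0, 0, 0, 0, 0.009, 0, 0, 0, 0, 0, 0.01, 0, 0, 0, 0, 0])

```text
clock: 10.4
eef_pos: [0.6681, 0.0342, 0.1373]
eef_rot: [-2.129, -2.309, 0.0]
wrist_force: [-1.3, -3.1, 0.8]
finger_gap: -0.0002
grip_force: 1.3
```

Request:
play_rows(steps=[0.001, 0, 0, 0, 0, 0, 0.002, 0, 0, 0, 0, 0, 0.003, 0, 0, 0, 0, 0, 0.004, 0, 0, 0, 0, 0, 0.005, 0, 0, 0, 0, 0, 0.006, 0, 0, 0, 0, 0, 0.0065, 0, 0, 0, 0, 0, 0.007, 0, 0, 0, 0, 0, 0.0075, 0, 0, 0, 0, 0, 0.008, 0, 0, 0, 0, 0])

```text
clock: 11.23
eef_pos: [0.6676, 0.042, 0.1373]
eef_rot: [-2.13, -2.309, 0.0]
wrist_force: [-1.6, -3.2, -0.5]
finger_gap: -0.0001
grip_force: 1.3
```

Request:
play_rows(steps=[0.0004, 0, 0, 0, 0, 0, 0.0008, 0, 0, 0, 0, 0, 0.0012, 0, 0, 0, 0, 0, 0.0016, 0, 0, 0, 0, 0, 0.002, 0, 0, 0, 0, 0, 0.0024, 0, 0, 0, 0, 0, 0.0028, 0, 0, 0, 0, 0, 0.003, 0, 0, 0, 0, 0, 0.003, 0, 0, 0, 0, 0, 0.003, 0, 0, 0, 0, 0])

```text
clock: 12.07
eef_pos: [0.6676, 0.0452, 0.1375]
eef_rot: [2.13, 2.31, 0.001]
wrist_force: [-1.4, -2.0, -0.8]
finger_gap: -0.0001
grip_force: 1.1
```

Request:
play_rows(steps=[0.0004, 0, 0, 0, 0, 0, 0.0008, 0, 0, 0, 0, 0, 0.0012, 0, 0, 0, 0, 0, 0.0016, 0, 0, 0, 0, 0, 0.002, 0, 0, 0, 0, 0, 0.002, 0, 0, 0, 0, 0, 0.002, 0, 0, 0, 0, 0, 0.002, 0, 0, 0, 0, 0, 0.002, 0, 0, 0, 0, 0, 0.002, 0, 0, 0, 0, 0])

```text
clock: 12.9
eef_pos: [0.6676, 0.0453, 0.1375]
eef_rot: [2.13, 2.307, -0.002]
wrist_force: [-0.8, -4.9, -0.9]
finger_gap: 0.0
grip_force: 2.6
```

Request:
play_rows(steps=[0.0004, 0, 0, 0, 0, 0, 0.0008, 0, 0, 0, 0, 0, 0.0012, 0, 0, 0, 0, 0, 0.0016, 0, 0, 0, 0, 0, 0.002, 0, 0, 0, 0, 0, 0.0024, 0, 0, 0, 0, 0, 0.0028, 0, 0, 0, 0, 0, 0.003, 0, 0, 0, 0, 0, 0.003, 0, 0, 0, 0, 0, 0.003, 0, 0, 0, 0, 0])

```text
clock: 13.73
eef_pos: [0.6676, 0.0451, 0.1376]
eef_rot: [2.13, 2.303, -0.007]
wrist_force: [-1.3, -7.8, 1.1]
finger_gap: 0.0005
grip_force: 4.2
```

The carriage is hard against its stop: position is stalled at 0.045 while force grows. I'll back off and go over to the door's outer side.

```bash
python3 - <<'E'
from h import *
np.set_printoptions(suppress=True,precision=4)
p,r=cur(); a,y=door(1.306,.0135+.04); print(a,y)
b=p+r.apply([-.035,0,0]); b[2]=.24; p2=np.r_[a,.24]
print(rel(p,r,b,r)); print("then",rel(b,pose(b[:2],.24,1.658)[1],*pose(a,.24,y)))
E
```

```text
[ 0.5313 -0.1555] 0.352106415744267
[-0.0357 -0.     -0.1022  0.      0.      0.    ]
then [-0.153  -0.1529  0.      0.      0.      1.3059]
```

Request:
play_rows(steps=[-0.005, 0, 0, 0, 0, 0, -0.015, 0, 0, 0, 0, 0, -0.027, 0, 0, 0, 0, 0, -0.035, 0, -0.005, 0, 0, 0, -0.04, 0, -0.02, 0, 0, 0, -0.04, 0, -0.04, 0, 0, 0, -0.04, 0, -0.06, 0, 0, 0, -0.04, 0, -0.08, 0, 0, 0, -0.04, 0, -0.096, 0, 0, 0, -0.04, 0, -0.105, 0, 0, 0])

```text
clock: 14.57
eef_pos: [0.6717, 0.0103, 0.2457]
eef_rot: [2.128, 2.307, 0.007]
wrist_force: [0.0, 0.4, 0.2]
finger_gap: 0.0002
grip_force: 0.0
```

```bash
python3 - <<'E'
from h import *
np.set_printoptions(suppress=True,precision=4)
p,r=cur(); a,y=door(1.306,.0135+.04); print(p,rel(p,r,*pose(a,.24,y)))
E
```

```text
[0.6717 0.0103 0.2457] [-0.154  -0.1533  0.0047  0.0038 -0.0045  1.2993]
```

Request:
play_rows(steps=[-0.01, -0.01, 0, 0, 0, 0.1, -0.025, -0.025, 0, 0, 0, 0.22, -0.042, -0.042, 0, 0, 0, 0.34, -0.06, -0.06, 0, 0, 0, 0.46, -0.078, -0.078, 0, 0, 0, 0.58, -0.096, -0.096, 0, 0, 0, 0.7, -0.114, -0.114, 0, 0, 0, 0.82, -0.13, -0.13, 0, 0, 0, 0.94, -0.145, -0.145, 0, 0, 0, 1.06, -0.154, -0.153, 0, 0, 0, 1.18])

```text
clock: 15.4
eef_pos: [0.5282, -0.1585, 0.2425]
eef_rot: [3.057, 0.72, -0.002]
wrist_force: [0.7, 0.3, -0.3]
finger_gap: 0.0003
grip_force: 0.0
```

```bash
python3 - <<'E'
from h import *
np.set_printoptions(suppress=True,precision=4)
p,r=cur(); a,y=door(1.306,.0135+.04); print(p,rel(p,r,*pose(a,.14,y)))
t=camera_model("top"); im=grab_frame("top")[:,:,::-1]
cv2.imwrite("pics/t4.png",np.hstack([cv2.resize(im[100:260,260:410],None,fx=2.5,fy=2.5),cv2.resize(grab_frame("scene")[160:320,280:430,::-1],None,fx=2.5,fy=2.5)]))
E
```

```text
[ 0.5282 -0.1585  0.2425] [ 0.0042 -0.0014  0.1025  0.0005  0.0012  0.1103]
```

View pics/t4.png

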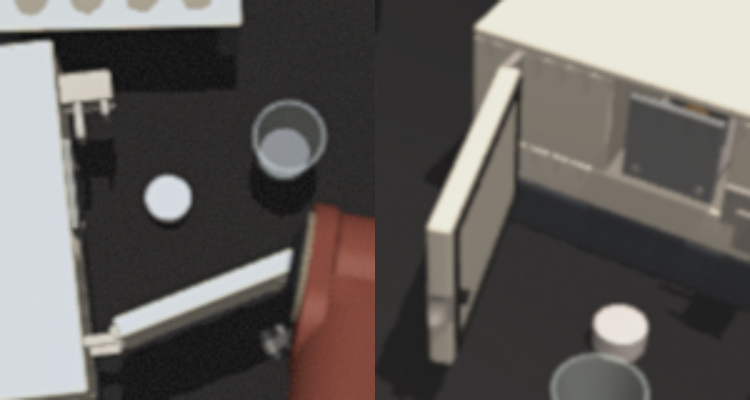

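The carriage plate is now flush with the front (70,185 left; 675,145 right). The door is still open, and the hand is on its outer side at (275,340), clear of it. Descending.

Request:
play_rows(steps=[0, 0, 0.008, 0, 0, 0.02, 0, 0, 0.02, 0, 0, 0.04, 0, 0, 0.033, 0, 0, 0.06, 0, 0, 0.046, 0, 0, 0.08, 0, -0.001, 0.059, 0, 0, 0.1, 0, -0.001, 0.072, 0, 0, 0.11, 0, -0.001, 0.085, 0, 0, 0.11, 0, -0.001, 0.095, 0, 0, 0.11, 0.004, -0.001, 0.102, 0, 0, 0.11, 0.01, -0.001, 0.102, 0, 0, 0.11])

```text
clock: 16.33
eef_pos: [0.538, -0.1493, 0.1386]
eef_rot: [-3.088, -0.567, 0.005]
wrist_force: [1.3, 0.2, -1.0]
finger_gap: -0.0001
grip_force: 0.0
```

```bash
python3 - <<'E'
from h import *
np.set_printoptions(suppress=True,precision=3)
p,r=cur(); print(p, r.as_matrix()[:2,0])
a0,y0=p,r
b=.0135
for seg in ([1.306,1.206,1.106,1.006,.906],[.906,.806,.706,.606,.506],[.506,.406,.306,.206]):
    for th in seg:
        a,y=door(th,b); print(round(th,3),rel(p,r,*pose(a,.14,y))[[0,1,2,5]])
    a,y=door(seg[-1],b); p,r=pose(a,.14,y)
E
```

```text
[ 0.538 -0.149  0.139] [0.935 0.355]
1.306 [ 0.032  0.004 -0.002  0.011]
1.206 [ 0.048  0.006 -0.002 -0.089]
1.106 [ 0.065  0.006 -0.002 -0.189]
1.006 [ 0.081  0.004 -0.002 -0.289]
0.906 [ 0.098  0.001 -0.002 -0.389]
0.906 [0. 0. 0. 0.]
0.806 [ 0.017  0.002  0.    -0.1  ]
0.706 [ 0.033  0.001  0.    -0.2  ]
0.606 [ 0.05 -0.    0.   -0.3 ]
0.506 [ 0.066 -0.004  0.    -0.4  ]
0.506 [0. 0. 0. 0.]
0.406 [ 0.017  0.002  0.    -0.1  ]
0.306 [ 0.033  0.001  0.    -0.2  ]
0.206 [ 0.05 -0.    0.   -0.3 ]
```

Request:
play_rows(steps=[0.006, 0.001, 0, 0, 0, 0.005, 0.012, 0.002, 0, 0, 0, 0.01, 0.018, 0.003, 0, 0, 0, 0.01, 0.022, 0.004, 0, 0, 0, 0.01, 0.025, 0.004, 0, 0, 0, 0.01, 0.028, 0.004, 0, 0, 0, 0.01, 0.031, 0.004, 0, 0, 0, 0.01, 0.035, 0.005, 0, 0, 0, -0.01, 0.039, 0.005, 0, 0, 0, -0.035, 0.043, 0.006, 0, 0, 0, -0.06])

```text
clock: 17.17
eef_pos: [0.5809, -0.1406, 0.1405]
eef_rot: [-3.071, -0.661, 0.001]
wrist_force: [-1.1, 0.5, 1.2]
finger_gap: 0.0
grip_force: 0.4
```

```bash
python3 - <<'E'
from h import *
np.set_printoptions(suppress=True,precision=3)
p,r=cur(); print(p)
for th in (1.236,1.106,1.006,.906,.806):
    a,y=door(th,.0135); print(round(th,3),rel(p,r,*pose(a,.14,y))[[0,1,2,5]])
E
```

```text
[ 0.581 -0.141  0.14 ]
1.236 [ 0.    -0.002  0.     0.002]
1.106 [ 0.022 -0.     0.    -0.128]
1.006 [ 0.038 -0.001  0.    -0.228]
0.906 [ 0.055 -0.003  0.    -0.328]
0.806 [ 0.071 -0.007  0.    -0.428]
```

Request:
play_rows(steps=[0.005, -0.001, 0, 0, 0, -0.028, 0.01, -0.001, 0, 0, 0, -0.057, 0.016, 0, 0, 0, 0, -0.093, 0.022, 0, 0, 0, 0, -0.128, 0.027, 0, 0, 0, 0, -0.16, 0.033, -0.001, 0, 0, 0, -0.198, 0.038, -0.001, 0, 0, 0, -0.228, 0.044, -0.002, 0, 0, 0, -0.262, 0.05, -0.002, 0, 0, 0, -0.297, 0.055, -0.003, 0, 0, 0, -0.328])

```text
clock: 18.0
eef_pos: [0.6306, -0.1147, 0.1405]
eef_rot: [-2.921, -1.156, -0.0]
wrist_force: [-1.1, -0.1, 0.8]
finger_gap: 0.0
grip_force: 0.5
```

Request:
play_rows(steps=[0.006, 0.001, 0, 0, 0, -0.036, 0.013, 0.001, 0, 0, 0, -0.079, 0.02, 0.002, 0, 0, 0, -0.12, 0.026, 0.002, 0, 0, 0, -0.157, 0.033, 0.001, 0, 0, 0, -0.2, 0.04, 0.001, 0, 0, 0, -0.24, 0.046, 0, 0, 0, 0, -0.276, 0.053, 0, 0, 0, 0, -0.318, 0.06, -0.002, 0, 0, 0, -0.36, 0.066, -0.004, 0, 0, 0, -0.4])

```text
clock: 18.83
eef_pos: [0.6766, -0.0675, 0.1405]
eef_rot: [2.633, 1.712, 0.002]
wrist_force: [0.4, -2.1, 0.6]
finger_gap: 0.0002
grip_force: 0.5
```

Request:
play_rows(steps=[0.006, 0.001, 0, 0, 0, -0.036, 0.012, 0.001, 0, 0, 0, -0.072, 0.018, 0.002, 0, 0, 0, -0.107, 0.023, 0.002, 0, 0, 0, -0.138, 0.028, 0.001, 0, 0, 0, -0.169, 0.033, 0.001, 0, 0, 0, -0.2, 0.038, 0.001, 0, 0, 0, -0.23, 0.042, 0, 0, 0, 0, -0.253, 0.046, 0, 0, 0, 0, -0.276, 0.05, 0, 0, 0, 0, -0.3])

```text
clock: 19.67
eef_pos: [0.6955, -0.0213, 0.1405]
eef_rot: [-2.348, -2.085, 0.001]
wrist_force: [-1.4, 0.1, 2.3]
finger_gap: 0.0001
grip_force: 0.4
```

```bash
python3 - <<'E'
from h import *
np.set_printoptions(suppress=True,precision=3)
p,r=cur(); print(p)
for th in (.206,.15,.1,.05,0,-.05):
    a,y=door(th,.0135); print(round(th,3),rel(p,r,*pose(a,.14,y))[[0,1,2,5]])
E
```

```text
[ 0.696 -0.021  0.14 ]
0.206 [-0. -0.  0.  0.]
0.15 [ 0.009  0.001  0.    -0.056]
0.1 [ 0.017  0.001  0.    -0.106]
0.05 [ 0.026  0.001  0.    -0.156]
0 [ 0.034  0.001  0.    -0.206]
-0.05 [ 0.042  0.     0.    -0.256]
```

Request:
play_rows(steps=[0.001, 0, 0, 0, 0, -0.006, 0.002, 0, 0, 0, 0, -0.012, 0.003, 0, 0, 0, 0, -0.018, 0.004, 0, 0, 0, 0, -0.024, 0.005, 0, 0, 0, 0, -0.03, 0.006, 0, 0, 0, 0, -0.036, 0.007, 0, 0, 0, 0, -0.042, 0.008, 0, 0, 0, 0, -0.048, 0.009, 0.001, 0, 0, 0, -0.056, 0.009, 0.001, 0, 0, 0, -0.056])

```text
clock: 20.5
eef_pos: [0.6979, -0.0125, 0.1405]
eef_rot: [-2.291, -2.149, -0.0]
wrist_force: [-0.8, -0.7, 2.0]
finger_gap: 0.0
grip_force: 0.2
```

Request:
play_rows(steps=[0.0005, 0, 0, 0, 0, -0.003, 0.001, 0, 0, 0, 0, -0.006, 0.0015, 0, 0, 0, 0, -0.009, 0.002, 0, 0, 0, 0, -0.012, 0.0025, 0, 0, 0, 0, -0.015, 0.003, 0, 0, 0, 0, -0.018, 0.0035, 0, 0, 0, 0, -0.021, 0.004, 0, 0, 0, 0, -0.024, 0.004, 0, 0, 0, 0, -0.024, 0.004, 0, 0, 0, 0, -0.024])

```text
clock: 21.33
eef_pos: [0.6986, -0.009, 0.1405]
eef_rot: [2.266, 2.175, 0.001]
wrist_force: [1.8, -1.6, 1.6]
finger_gap: 0.0004
grip_force: 0.3
```

Request:
play_rows(steps=[0.0005, 0, 0, 0, 0, -0.003, 0.001, 0, 0, 0, 0, -0.006, 0.0015, 0, 0, 0, 0, -0.009, 0.002, 0, 0, 0, 0, -0.012, 0.0025, 0, 0, 0, 0, -0.015, 0.003, 0, 0, 0, 0, -0.018, 0.0035, 0, 0, 0, 0, -0.021, 0.004, 0, 0, 0, 0, -0.024, 0.004, 0, 0, 0, 0, -0.024, 0.004, 0, 0, 0, 0, -0.024])

```text
clock: 22.17
eef_pos: [0.6985, -0.0048, 0.1405]
eef_rot: [-2.24, -2.203, -0.0]
wrist_force: [1.0, -1.0, 0.9]
finger_gap: 0.0
grip_force: 0.2
```

Request:
play_rows(steps=[0.0005, 0, 0, 0, 0, -0.003, 0.001, 0, 0, 0, 0, -0.006, 0.0015, 0, 0, 0, 0, -0.009, 0.002, 0, 0, 0, 0, -0.012, 0.0025, 0, 0, 0, 0, -0.015, 0.003, 0, 0, 0, 0, -0.018, 0.003, 0, 0, 0, 0, -0.018, 0.003, 0, 0, 0, 0, -0.018, 0.003, 0, 0, 0, 0, -0.018, 0.003, 0, 0, 0, 0, -0.018])

```text
clock: 23.0
eef_pos: [0.6985, -0.0018, 0.1405]
eef_rot: [-2.22, -2.223, -0.0]
wrist_force: [-0.3, -0.0, 1.2]
finger_gap: 0.0001
grip_force: 0.2
```

Request:
play_rows(steps=[0.0005, 0, 0, 0, 0, -0.003, 0.001, 0, 0, 0, 0, -0.006, 0.0015, 0, 0, 0, 0, -0.009, 0.002, 0, 0, 0, 0, -0.012, 0.0025, 0, 0, 0, 0, -0.015, 0.003, 0, 0, 0, 0, -0.018, 0.003, 0, 0, 0, 0, -0.018, 0.003, 0, 0, 0, 0, -0.018, 0.003, 0, 0, 0, 0, -0.018, 0.003, 0, 0, 0, 0, -0.018])

```text
clock: 23.83
eef_pos: [0.6988, -0.0, 0.1405]
eef_rot: [2.2, 2.241, -0.001]
wrist_force: [2.0, -3.8, 2.6]
finger_gap: -0.0001
grip_force: 1.7
```

Request:
play_rows(steps=[0.0005, 0, 0, 0, 0, -0.003, 0.001, 0, 0, 0, 0, -0.006, 0.0015, 0, 0, 0, 0, -0.009, 0.002, 0, 0, 0, 0, -0.012, 0.0025, 0, 0, 0, 0, -0.015, 0.003, 0, 0, 0, 0, -0.018, 0.003, 0, 0, 0, 0, -0.018, 0.003, 0, 0, 0, 0, -0.018, 0.003, 0, 0, 0, 0, -0.018, 0.003, 0, 0, 0, 0, -0.018])

```text
clock: 24.67
eef_pos: [0.6991, 0.0028, 0.1405]
eef_rot: [2.179, 2.26, -0.0]
wrist_force: [2.7, -5.3, 0.2]
finger_gap: -0.0003
grip_force: 2.2
```

Request:
play_rows(steps=[0.0005, 0, 0, 0, 0, -0.003, 0.001, 0, 0, 0, 0, -0.006, 0.0015, 0, 0, 0, 0, -0.009, 0.002, 0, 0, 0, 0, -0.012, 0.002, 0, 0, 0, 0, -0.012, 0.002, 0, 0, 0, 0, -0.012, 0.002, 0, 0, 0, 0, -0.012, 0.002, 0, 0, 0, 0, -0.012, 0.002, 0, 0, 0, 0, -0.012, 0.002, 0, 0, 0, 0, -0.012])

```text
clock: 25.5
eef_pos: [0.6993, 0.0043, 0.1405]
eef_rot: [2.166, 2.272, -0.0]
wrist_force: [3.5, -5.4, 1.9]
finger_gap: -0.0003
grip_force: 2.5
```

Request:
play_rows(steps=[0.0005, 0.0003, 0, 0, 0, -0.003, 0.001, 0.0006, 0, 0, 0, -0.006, 0.0015, 0.001, 0, 0, 0, -0.009, 0.002, 0.001, 0, 0, 0, -0.012, 0.002, 0.001, 0, 0, 0, -0.012, 0.002, 0.001, 0, 0, 0, -0.012, 0.002, 0.001, 0, 0, 0, -0.012, 0.002, 0.001, 0, 0, 0, -0.012, 0.002, 0.001, 0, 0, 0, -0.012, 0.002, 0.001, 0, 0, 0, -0.012])

```text
clock: 26.33
eef_pos: [0.6994, 0.006, 0.1405]
eef_rot: [2.153, 2.286, -0.003]
wrist_force: [1.5, -4.6, 2.5]
finger_gap: 0.0001
grip_force: 2.7
```

Request:
play_rows(steps=[0.0005, 0.0003, 0, 0, 0, -0.003, 0.001, 0.0006, 0, 0, 0, -0.006, 0.0015, 0.001, 0, 0, 0, -0.009, 0.002, 0.001, 0, 0, 0, -0.012, 0.002, 0.001, 0, 0, 0, -0.012, 0.002, 0.001, 0, 0, 0, -0.012, 0.002, 0.001, 0, 0, 0, -0.012, 0.002, 0.001, 0, 0, 0, -0.012, 0.002, 0.001, 0, 0, 0, -0.012, 0.002, 0.001, 0, 0, 0, -0.012])

```text
clock: 27.17
eef_pos: [0.6995, 0.0077, 0.1405]
eef_rot: [2.14, 2.299, -0.006]
wrist_force: [0.2, -6.4, 3.5]
finger_gap: -0.0001
grip_force: 2.8
```

Request:
play_rows(steps=[0.0005, 0, 0, 0, 0, -0.003, 0.001, 0, 0, 0, 0, -0.006, 0.0015, 0, 0, 0, 0, -0.009, 0.002, 0, 0, 0, 0, -0.012, 0.002, 0, 0, 0, 0, -0.012, 0.002, 0, 0, 0, 0, -0.012, 0.002, 0, 0, 0, 0, -0.012, 0.002, 0, 0, 0, 0, -0.012, 0.002, 0, 0, 0, 0, -0.012, 0.002, 0, 0, 0, 0, -0.012])

```text
clock: 28.0
eef_pos: [0.6997, 0.0088, 0.1405]
eef_rot: [2.126, 2.31, -0.006]
wrist_force: [1.1, -6.9, 3.0]
finger_gap: -0.0002
grip_force: 3.3
```

Request:
play_rows(steps=[0.0005, 0, 0, 0, 0, -0.003, 0.001, 0, 0, 0, 0, -0.006, 0.0015, 0, 0, 0, 0, -0.009, 0.0015, 0, 0, 0, 0, -0.009, 0.0015, 0, 0, 0, 0, -0.009, 0.0015, 0, 0, 0, 0, -0.009, 0.0015, 0, 0, 0, 0, -0.009, 0.0015, 0, 0, 0, 0, -0.009, 0.0015, 0, 0, 0, 0, -0.009, 0.0015, 0, 0, 0, 0, -0.009])

```text
clock: 28.83
eef_pos: [0.6997, 0.0128, 0.1405]
eef_rot: [2.114, 2.323, -0.002]
wrist_force: [0.0, -4.2, 3.1]
finger_gap: 0.0001
grip_force: 2.5
```

Request:
play_rows(steps=[0.0003, 0, 0, 0, 0, 0, 0.0006, 0, 0, 0, 0, 0, 0.001, 0, 0, 0, 0, 0, 0.001, 0, 0, 0, 0, 0, 0.001, 0, 0, 0, 0, 0, 0.001, 0, 0, 0, 0, 0, 0.001, 0, 0, 0, 0, 0, 0.001, 0, 0, 0, 0, 0, 0.001, 0, 0, 0, 0, 0, 0.001, 0, 0, 0, 0, 0])

```text
clock: 29.67
eef_pos: [0.6997, 0.0133, 0.1405]
eef_rot: [2.115, 2.322, -0.003]
wrist_force: [1.0, -5.5, 4.0]
finger_gap: 0.0001
grip_force: 2.8
```

Request:
play_rows(steps=[0.0003, 0, 0, 0, 0, 0, 0.0006, 0, 0, 0, 0, 0, 0.001, 0, 0, 0, 0, 0, 0.001, 0, 0, 0, 0, 0, 0.001, 0, 0, 0, 0, 0, 0.001, 0, 0, 0, 0, 0, 0.001, 0, 0, 0, 0, 0, 0.001, 0, 0, 0, 0, 0, 0.001, 0, 0, 0, 0, 0, 0.001, 0, 0, 0, 0, 0])

```text
clock: 30.5
eef_pos: [0.6997, 0.0136, 0.1405]
eef_rot: [2.115, 2.321, -0.003]
wrist_force: [2.2, -7.1, 3.2]
finger_gap: -0.0002
grip_force: 3.1
```

Request:
play_rows(steps=[0.0003, 0, 0, 0, 0, 0, 0.0006, 0, 0, 0, 0, 0, 0.001, 0, 0, 0, 0, 0, 0.001, 0, 0, 0, 0, 0, 0.001, 0, 0, 0, 0, 0, 0.001, 0, 0, 0, 0, 0, 0.001, 0, 0, 0, 0, 0, 0.001, 0, 0, 0, 0, 0, 0.001, 0, 0, 0, 0, 0, 0.001, 0, 0, 0, 0, 0])

```text
clock: 31.33
eef_pos: [0.6997, 0.014, 0.1405]
eef_rot: [2.115, 2.32, -0.004]
wrist_force: [1.7, -7.6, 2.6]
finger_gap: -0.0003
grip_force: 3.5
```

```bash
python3 - <<'E'
from h import *
s=arm.sense(); print(np.round(s["wrist_force"],2),s["grip_force"],np.round(s["eef_pos"],4)); grab_frame("scene"); s=arm.sense(); print(np.round(s["wrist_force"],2),s["grip_force"],np.round(s["eef_pos"],4))
E
```

```text
[ 1.66 -7.59  2.6 ] 3.4683948755264282 [0.6997 0.014  0.1405]
[ 1.3  -6.71  3.17] 3.467729687690735 [0.6997 0.014  0.1405]
```

Request:
play_rows(steps=[0.0003, 0, 0, 0, 0, 0, 0.0006, 0, 0, 0, 0, 0, 0.001, 0, 0, 0, 0, 0, 0.001, 0, 0, 0, 0, 0, 0.001, 0, 0, 0, 0, 0, 0.001, 0, 0, 0, 0, 0, 0.001, 0, 0, 0, 0, 0, 0.001, 0, 0, 0, 0, 0, 0.001, 0, 0, 0, 0, 0, 0.001, 0, 0, 0, 0, 0])

```text
clock: 32.22
eef_pos: [0.6997, 0.015, 0.1405]
eef_rot: [2.114, 2.32, -0.004]
wrist_force: [2.1, -7.1, 2.6]
finger_gap: 0.0005
grip_force: 3.5
```

Request:
play_rows(steps=[0.0003, 0, 0, 0, 0, 0, 0.0006, 0, 0, 0, 0, 0, 0.001, 0, 0, 0, 0, 0, 0.001, 0, 0, 0, 0, 0, 0.001, 0, 0, 0, 0, 0, 0.001, 0, 0, 0, 0, 0, 0.001, 0, 0, 0, 0, 0, 0.001, 0, 0, 0, 0, 0, 0.001, 0, 0, 0, 0, 0, 0.001, 0, 0, 0, 0, 0])

```text
clock: 33.05
eef_pos: [0.6996, 0.0152, 0.1405]
eef_rot: [2.115, 2.319, -0.005]
wrist_force: [1.4, -6.9, 3.6]
finger_gap: 0.0005
grip_force: 3.9
```

Request:
play_rows(steps=[0.0003, 0, 0, 0, 0, 0, 0.0006, 0, 0, 0, 0, 0, 0.001, 0, 0, 0, 0, 0, 0.001, 0, 0, 0, 0, 0, 0.001, 0, 0, 0, 0, 0, 0.001, 0, 0, 0, 0, 0, 0.001, 0, 0, 0, 0, 0, 0.001, 0, 0, 0, 0, 0, 0.001, 0, 0, 0, 0, 0, 0.001, 0, 0, 0, 0, 0])

```text
clock: 33.88
eef_pos: [0.6996, 0.0156, 0.1405]
eef_rot: [2.115, 2.318, -0.006]
wrist_force: [1.7, -8.0, 2.4]
finger_gap: 0.0004
grip_force: 4.2
```

Request:
play_rows(steps=[0.0003, 0, 0, 0, 0, 0, 0.0006, 0, 0, 0, 0, 0, 0.001, 0, 0, 0, 0, 0, 0.001, 0, 0, 0, 0, 0, 0.001, 0, 0, 0, 0, 0, 0.001, 0, 0, 0, 0, 0, 0.001, 0, 0, 0, 0, 0, 0.001, 0, 0, 0, 0, 0, 0.001, 0, 0, 0, 0, 0, 0.001, 0, 0, 0, 0, 0])

```text
clock: 34.72
eef_pos: [0.6996, 0.0158, 0.1405]
eef_rot: [2.115, 2.317, -0.007]
wrist_force: [2.5, -9.0, 3.3]
finger_gap: 0.0001
grip_force: 4.6
```

Request:
play_rows(steps=[-0.0005, 0, 0, 0, 0, 0, -0.001, 0, 0, 0, 0, 0, -0.0015, 0, 0, 0, 0, 0, -0.002, 0, 0, 0, 0, 0, -0.0025, 0, 0, 0, 0, 0, -0.003, 0, 0, 0, 0, 0, -0.0035, 0, 0, 0, 0, 0, -0.004, 0, 0, 0, 0, 0, -0.004, 0, 0, 0, 0, 0, -0.004, 0, 0, 0, 0, 0])

```text
clock: 35.55
eef_pos: [0.6997, 0.0149, 0.1405]
eef_rot: [2.114, 2.322, -0.003]
wrist_force: [1.0, -6.1, 3.3]
finger_gap: 0.0005
grip_force: 3.3
```

Request:
play_rows(steps=[-0.0005, 0, 0, 0, 0, 0, -0.001, 0, 0, 0, 0, 0, -0.0015, 0, 0, 0, 0, 0, -0.002, 0, 0, 0, 0, 0, -0.0025, 0, 0, 0, 0, 0, -0.003, 0, 0, 0, 0, 0, -0.0035, 0, 0, 0, 0, 0, -0.004, 0, 0, 0, 0, 0, -0.004, 0, 0, 0, 0, 0, -0.004, 0, 0, 0, 0, 0])

```text
clock: 36.38
eef_pos: [0.6997, 0.0143, 0.1404]
eef_rot: [-2.112, -2.323, -0.002]
wrist_force: [1.3, -0.6, 2.5]
finger_gap: -0.0003
grip_force: 0.4
```

The force vanishes at y≈0.0143, where the door pushed back with 5–7 N before, so it's held by the latch. I'll take the hand away.

Request:
play_rows(steps=[-0.001, 0, 0, 0, 0, 0, -0.003, 0, 0, 0, 0, 0, -0.006, 0, 0, 0, 0, 0, -0.01, 0, 0, 0, 0, 0, -0.015, 0, 0, 0, 0, 0, -0.02, 0, 0, 0, 0, 0, -0.03, 0, 0, 0, 0, 0, -0.04, 0, -0.01, 0, 0, 0, -0.05, 0, -0.025, 0, 0, 0, -0.06, 0, -0.04, 0, 0, 0])

```text
clock: 37.22
eef_pos: [0.7055, -0.0493, 0.1811]
eef_rot: [-2.116, -2.322, 0.002]
wrist_force: [0.3, -0.1, -0.1]
finger_gap: -0.0006
grip_force: 0.0
```

Request:
play_rows(steps=[-0.01, 0, -0.015, 0, 0, 0, -0.02, 0, -0.03, 0, 0, 0, -0.035, 0, -0.045, 0, 0, 0, -0.05, 0, -0.06, 0, 0, 0, -0.07, 0, -0.075, 0, 0, 0, -0.09, 0, -0.085, 0, 0, 0, -0.11, 0, -0.09, 0, 0, 0, -0.13, 0, -0.09, 0, 0, 0, -0.145, 0, -0.09, 0, 0, 0, -0.15, 0, -0.09, 0, 0, 0])

```text
clock: 38.05
eef_pos: [0.7191, -0.202, 0.2705]
eef_rot: [2.12, 2.316, -0.004]
wrist_force: [-0.3, 0.1, 0.4]
finger_gap: 0.0002
grip_force: 0.0
```

```bash
python3 - <<'E'
from h import *
np.set_printoptions(suppress=True,precision=4)
t,s=camera_model("top"),camera_model("scene"); im=grab_frame("top"); sc=grab_frame("scene")
# door top (white, z=.195) in top view: pixels brighter than 150 right of front edge
print(arm.sense()["eef_pos"],arm.sense()["clock"],arm.sense()["wrist_force"])
for x in (.6,.64,.68,.72):  # scan across the door line from the face outwards
    out=[]
    for d in np.arange(0,.06,.003):
        P=np.r_[FX+ (x-FX[0])/.9962*np.array([.9962,.0872]) - d*X,.195]
        out.append(tuple(int(im[int(round(v)),int(round(u))].min()) for u,v in proj(t,P))[0])
    print(x,out)
E
```

```text
[ 0.7193 -0.1984  0.2699] 38.15 [0.1616 1.1448 0.8563]
0.6 [144, 125, 83, 49, 34, 37, 37, 164, 213, 216, 212, 214, 213, 137, 91, 80, 42, 40, 41, 45]
0.64 [168, 162, 134, 74, 31, 26, 26, 164, 210, 216, 213, 215, 213, 143, 95, 84, 40, 42, 43, 41]
0.68 [181, 168, 153, 94, 30, 21, 20, 159, 206, 215, 212, 213, 213, 168, 110, 46, 38, 40, 40, 45]
0.72 [105, 76, 78, 50, 115, 170, 133, 150, 204, 213, 211, 214, 206, 167, 96, 42, 39, 40, 40, 43]
```

```bash
python3 -c "
from plant import arm
print(arm.close_job())"
```

```text
the job is handed in; nothing more can be done
None
```

I pushed the carriage home against its stop with the door open, then closed the door and pressed the pad until the latch appeared to snap. The latch is inferred from the force dropping away on release and the door staying shut, not seen directly. The highest wrist reading was about 10 N, the hand is clear, and the job was handed in at about 38 s; no verdict came back.

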